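# Open a locked camera bridge over a mineral dish and hold it up

### The job

The close-up pictures of the grains are finished: open the camera bridge so that a colleague can change the dish under the lens. Draw the red lock pin out of the latch housing and park it upright in the notch of the side bracket, its collar down on the bracket, and let go of it; then pull the black latch knob sideways against its spring to free the ball, gently swing the front of the bridge up about 10 cm off the ball, and finish while still holding it up there, as it falls back if let go. Leave the dish and the things round the stand where they are.

Things in the scene. Friction and masses are not known exactly. Their poses are not given: they have to be found in the camera images.
- stand: Grey camera stand, fixed; base 290 x 130 x 12 mm. Origin: centre of its underside. x runs from the ball post (front) to the hinge (back), y to its left, z up; position and yaw vary. Ball post at x -105, y 0 mm; ball 22 mm across, centre 88 mm high. Stage disc (80 mm, top 18 mm high) at x 10. From the post a bracket plate (32 mm wide, 5 mm thick, top 58 mm high) reaches left to y 76.
- notch (a point): Where the pin parks, on top of the side bracket: x -105, y 58, z 58 mm in the stand's frame (axes as the stand's). The notch is a slot 12 mm wide (along stand x) between two round-ended prongs 10 mm wide, closed at y 52, open to the left at y 76, free above and below down to 12 mm height: the shank may enter from above or from the side. A parked pin has its origin here and hangs on its collar.
- ball (a point): Centre of the steel ball on the post. Its underside is cut flat 5 mm below the centre (20 mm across) on an 8 mm neck; the latch bolt hooks under that flat from the right. Axes as the stand's.
- bridge_hinge (a point): On the hinge axis of the bridge, 77 mm above the worktop, 220 mm behind the ball (stand x 115, y 0 mm). The axis runs along stand y. Axes as the stand's.
- bridge_arm (a joint): Swing of the camera bridge about its hinge: 0 when its socket sits on the ball, grows as the front rises, up to 1.2 rad. No stay and almost no friction: it falls back when let go. Lifting it at the latch knob takes about 3 N.
- socket (a point): Centre of the ball socket in the blue latch housing at the bridge's front end; on ball when closed, moves with the bridge. Housing: 36 mm along stand x; from this point 16 mm to the left, 32 mm to the right, flat top 19.5 mm above. A black camera (50 x 62 mm, top 72 mm above the hinge axis) stands midway on the bridge, its near face 90 mm behind this point.
- bore (a point): Mouth of the pin bore, on the top of the latch housing, 19 mm to the right of the socket (stand x -105, y -19, 107.5 mm high). Bore 10 mm wide, vertical when the bridge is closed, through the housing and a hole in the latch bolt.
- lock_pin: Red-handled lock pin, about 45 g. Origin on its axis at the underside of the collar (22 mm across, 3 mm thick); z toward the handle (16 mm across, from 3 to 37 mm above the origin); steel shank 8 mm across, 36 mm long, below. Starts fully in the bore, collar on the housing (origin at bore); clear after 40 mm straight up. While in, it blocks the latch.
- pin_tip (a point): Lower end of the pin's shank, 36 mm below the collar's underside.
- pin_grip (a point): Where to grip the pin: on its axis, 24 mm above the collar's underside. Fingers along stand x have free room on both sides above the housing top.
- latch_bolt (a joint): Travel of the spring latch to the right (stand -y), m: 0 hooked under the ball, 0.014 at its stop; free of the ball beyond 0.006. A spring returns it: 5 N to start, 10 N at the stop. The bolt slides in the bridge's housing, so lifting the knob lifts the bridge; once the bridge is up the bolt need not stay pulled.
- latch_knob (a point): Middle of the latch knob: a black horizontal round grip along stand y, 15 mm thick, 30 mm long between a brass collar and a 20 mm brass end disc; 60 mm right of the socket (stand x -105, y -60), 77 mm high, level with the hinge, free below. Grip it from above, fingers along stand x. It rises on an arc of 220 mm about the hinge axis and may turn between the fingers.
- dish: Clear round dish with grains, 60 mm across, 13 mm high, loose on the stage under the lens. Origin under its centre.
- quartz_box: Small clear specimen box, 33 x 31 x 36 mm, loose on the worktop left of the stand. Origin under its centre.
- rock_box: Small clear specimen box with dark foot, 32 x 29 x 35 mm, loose on the worktop left of the stand. Origin under its centre.
- dust_blower: Black rubber dust blower, 100 x 47 x 47 mm, lying loose on the worktop. Origin under its centre.
- folding_loupe: Folding loupe, 36 x 26 x 16 mm, loose on the worktop. Origin under its centre.

How it is judged:
By the outcome, as a careful person would: the job done as asked, in the order asked, and still so for the second after the job is handed in, while the arm keeps its last pose, push and grip.
It also fails if it takes over 48 s, if anything falls off the work surface, if the arm or the gripper's body presses on something with over 40 N, if the wrist force passes 120 N, or if a joint passes its speed limit or range.

### The arm

A 6-joint arm with a two-finger parallel gripper is mounted at the origin on a cart in front of the work surface, level with it; the furniture and walls round the work are solid. World frame = base frame: x ahead of the robot, y to its left, z up, the work surface at z = 0. Lengths are in m, angles in rad, forces in N, time in s.
With the tool pointing down it reaches from about 0.375 to 0.975 m from the base axis. Payload 3.8 kg.
Tool frame: the origin (TCP) lies at the very end of the fingers, on their centre line; the grasp point (between the pads) lies 19 mm behind it (env.tcp_to_grasp is the distance from the TCP to the grasp point, in m); z points along the fingers, y is the direction in which the jaws open and shut (so a half turn about z gives the same grasp; the last joint's range is limited). The gripper opens to 85 mm and grips with 20 to 120 N. Pads are 22 mm wide; open, the fingers measure 114 mm over their backs; the gripper's body (76 mm by 85 mm) begins 54 mm behind the grasp point. The pads swing forward as they close: fully open they stand 13 mm farther back than shut.
Start: joints at [1.085, 0.264, 1.604, -0, 1.274, -0.037], TCP at [0.293, 0.608, 0.231] pointing down, gripper open.
Joint ranges: [-2.63, 2.63], [-0.94, 2.18], [0.31, 2.57], [-1.31, 4.45], [0, 2.66], [-2.55, 2.55]. Speed limits (rad/s): [2.57, 2.57, 3.14, 3.14, 3.14, 3.14].

### API

Orientations are given as a unit quaternion [w, x, y, z].
In Python, from cell import env gives the robot as it stands.
- The arm moves only by the tool play_rows, never from a script. Its argument "motion" is a list of rows, each an object of numbers: "dx", "dy", "dz": the shift along the tool's x, y, z in m; "wx", "wy", "wz": the turn, a rotation vector about the tool's x, y, z in units of 10 degrees (1.0 is 10 degrees); "fingers": the opening, from 0 (shut) to 1 (fully open). A call has 1 to 10 rows; each row shifts and turns the commanded pose from where the row before left it, along the tool's axes as they then stand; what a row does not reach is not made up. A row lasts 1/8 s, in which the tool goes at most 62.5 mm and 10.7 degrees, less where a joint would pass 70% of its speed; a pose out of reach is approached as far as the arm can. A call is refused whole if a number of a shift passes 0.0625 or a number of a turn 1, either way. A call with a gripper value outside its range is refused whole. The fingers move at their own pace and stop on an object; "grip_force" is the grip in N (left out, the last holds). Time passes only in rows, so rows that do not move let the fingers close. It gives the time, the measured TCP pose, the force and the opening at its end, in the units of the state.
- env.read_state(): the state, without advancing time (a new reading comes with each control period).
- env.grab_frame(name): name is "scene" or "side" or "wrist"; returns the picture (420x560x3 uint8, red, green, blue); there is no depth.
- env.camera_params(name): a dict with "fx", "fy", "cx", "cy" (pixels), "view" (4x4, takes a point from world to camera coordinates). Camera axes: x right, y up, looking along -z (the intrinsics and any distortion apply to the point x, -y, -z); pixel columns grow to the right and rows downward; lengths in m; the calibration is good to about 2 mm. A picture is of the moment at which its call begins: read the wrist's pose just before it. camera_params takes no time and is no camera call; for the wrist camera it gives the pose at the moment of the call.
- env.sign_off(): hands the job in, once; it reports no verdict.
Trained networks look in the newest picture that a camera, given by its name, has taken for a name from the list of things; names that differ only in an ending like _2 or _b are one class to them, and where a whole thing is asked for, a point or a joint stands for the part that bears it (a point fixed in the world has none). Each returns a list of dicts, best first, with "conf" (0 to 1); they miss things now and then, are a little off and sometimes report something else, mostly with a low value. They report only what shows in the picture. A call takes as long as a camera call.
- env.masks_of(camera, target): "pixels" (420x560 bool, what is visible of it).
- env.spot_point(camera, target): "xyz" ([x, y, z] in m, in the coordinates of the camera as it stood for that picture, good to about 4 mm: a listed point, or the origin of a listed thing).
The state is a dict: "time_s": time; "joint_positions": joint angles; "qd": joint speeds; "effort": joint torques, N m; "eef_pos": TCP position; "orientation": TCP orientation; "ft_force": force on the tool from outside, world axes, zero at the start; "moment": the same for the moment, N m; "gripper_width": finger opening in m.
Only numpy, scipy, OpenCV 4.12 (cv2) and the standard library are available. Lean on these libraries where they do the work, as an engineer would, in place of code of your own. Each camera call takes 0.05 s, during which the arm holds its last target. There are 200 camera calls.

## Working session

There is one attempt and no reset: what is moved stays moved. The work goes in short steps, Python scripts to look and compute and a tool call to move; the robot and the scene stay as the last step left them, time stands still between calls to the robot, and variables do not carry over. Pictures are saved under pics/ and viewed, about 8 in all and at most 12, crops included, and the job is handed in when it is done.

Besides the shell and the picture viewer there is one more tool, called after "Request:" as name(argument=value, ...) on one line, values as JSON. play_rows: Moves the arm, as the interface text tells. Its arguments: {"type":"object","properties":{"motion":{"type":"array","items":{"type":"object","properties":{"dx":{"type":"number"},"dy":{"type":"number"},"dz":{"type":"number"},"wx":{"type":"number"},"wy":{"type":"number"},"wz":{"type":"number"},"fingers":{"type":"number"}}}},"grip_force":{"type":"number"}},"required":["motion"]}

```bash
mkdir -p pics; cat > h.py <<'E'
from cell import env
import numpy as np, cv2
from scipy.spatial.transform import Rotation as R
def w(cam,p):
    V=np.array(env.camera_params(cam)["view"]); return (np.linalg.inv(V)@np.r_[p,1])[:3]
def spot(cam,t,n=1):
    V=np.array(env.camera_params(cam)["view"])
    r=env.spot_point(cam,t)
    for d in r[:n]: print(cam,t,round(d["conf"],2),np.round((np.linalg.inv(V)@np.r_[d["xyz"],1])[:3],4))
def save(cam,name,img=None):
    f=env.grab_frame(cam); cv2.imwrite("pics/"+name,f[:,:,::-1]); return f
def rot():
    q=env.read_state()["orientation"]; return R.from_quat([q[1],q[2],q[3],q[0]])
E
python3 - <<'E'
from h import *
a=save("scene","a.png"); b=save("side","b.png")
cv2.imwrite("pics/ab.png",cv2.resize(np.vstack([a,b])[:,:,::-1],None,fx=.7,fy=.7))
for c in("scene","side"):
    for t in("notch","ball","bridge_hinge","bore","pin_grip","latch_knob"): spot(c,t)
s=env.read_state(); print(s); print(rot().as_matrix().round(3)); print(env.tcp_to_grasp)
E
```

```text
scene notch 0.63 [ 0.4997 -0.0366  0.0613]
scene ball 0.93 [ 0.4877 -0.0918  0.0904]
scene bridge_hinge 0.96 [ 0.703  -0.1459  0.0773]
scene pin_grip 0.51 [ 0.4842 -0.1079  0.1321]
scene latch_knob 0.58 [ 0.476  -0.1478  0.0771]
side notch 0.79 [ 0.4981 -0.034   0.0544]
side ball 0.83 [ 0.4912 -0.0919  0.0877]
side bridge_hinge 0.62 [ 0.5502  0.1677 -0.0013]
side bore 0.9 [ 0.4822 -0.1067  0.1069]
side pin_grip 0.46 [ 0.4824 -0.1083  0.1308]
{'time_s': 0.7, 'joint_positions': array([ 1.08509350e+00,  2.63854274e-01,  1.60397516e+00,  2.91693021e-05,
        1.27370129e+00, -3.68968658e-02]), 'qd': array([7.21017445e-04, 1.09760400e-05, 2.54989250e-03, 1.19122713e-03,
       1.13968374e-03, 1.33484807e-03]), 'effort': array([-1.37337898e-03, -5.14866757e+01, -3.67595208e+01, -5.82997436e-04,
        1.44186830e-03, -1.71276992e-05]), 'eef_pos': array([0.29287075, 0.60816373, 0.231324  ]), 'orientation': array([-5.47308542e-06,  2.22528512e-01,  9.74926182e-01,  3.35165261e-05]), 'ft_force': array([ 0.80999939, -0.24473952,  0.24833715]), 'moment': array([ 0.01505365, -0.01264898, -0.03631455]), 'gripper_width': 0.0851011425364908}
[[-0.901  0.434  0.   ]
 [ 0.434  0.901  0.   ]
 [ 0.     0.    -1.   ]]
0.0187
```

View pics/ab.png

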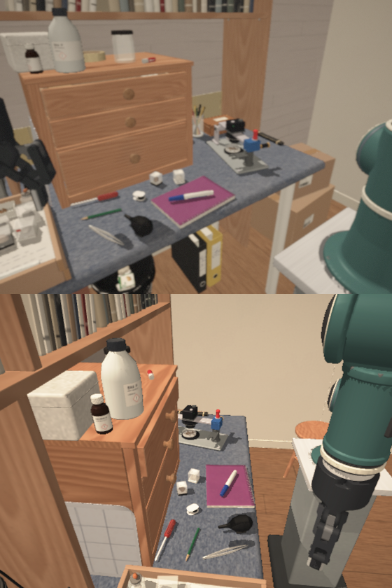

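The stand is far right, with the ball near (0.489, -0.092) and a yaw of about -14°. The hinge-to-ball distance comes out at 220 mm, which matches. The red pin on the blue housing is at about (363, 192) in the full scene picture. Next is the approach path.

```bash
python3 - <<'E'
from h import *
import json
p=env.read_state()["eef_pos"]; t=np.array([.478,-.108,.25]); n=14
d=(t-p)/n; r=rot(); 
rows=[]
for i in range(n):
    s=r.inv().apply(d); rows.append(dict(dx=round(s[0],3),dy=round(s[1],3),dz=round(s[2],3),wz=.56)); r=r*R.from_rotvec([0,0,np.radians(5.6)])
print(json.dumps(rows))
E
```

```text
[{"dx": -0.034, "dy": -0.04, "dz": -0.001, "wz": 0.56}, {"dx": -0.038, "dy": -0.037, "dz": -0.001, "wz": 0.56}, {"dx": -0.041, "dy": -0.033, "dz": -0.001, "wz": 0.56}, {"dx": -0.044, "dy": -0.029, "dz": -0.001, "wz": 0.56}, {"dx": -0.047, "dy": -0.024, "dz": -0.001, "wz": 0.56}, {"dx": -0.049, "dy": -0.02, "dz": -0.001, "wz": 0.56}, {"dx": -0.051, "dy": -0.015, "dz": -0.001, "wz": 0.56}, {"dx": -0.052, "dy": -0.01, "dz": -0.001, "wz": 0.56}, {"dx": -0.053, "dy": -0.005, "dz": -0.001, "wz": 0.56}, {"dx": -0.053, "dy": 0.001, "dz": -0.001, "wz": 0.56}, {"dx": -0.053, "dy": 0.006, "dz": -0.001, "wz": 0.56}, {"dx": -0.052, "dy": 0.011, "dz": -0.001, "wz": 0.56}, {"dx": -0.05, "dy": 0.016, "dz": -0.001, "wz": 0.56}, {"dx": -0.049, "dy": 0.021, "dz": -0.001, "wz": 0.56}]
```

Request:
play_rows(motion=[{"dx": -0.034,"dy": -0.04,"dz": -0.001,"wz": 0.56},{"dx": -0.038,"dy": -0.037,"dz": -0.001,"wz": 0.56},{"dx": -0.041,"dy": -0.033,"dz": -0.001,"wz": 0.56},{"dx": -0.044,"dy": -0.029,"dz": -0.001,"wz": 0.56},{"dx": -0.047,"dy": -0.024,"dz": -0.001,"wz": 0.56},{"dx": -0.049,"dy": -0.02,"dz": -0.001,"wz": 0.56},{"dx": -0.051,"dy": -0.015,"dz": -0.001,"wz": 0.56}])

```text
invalid input at $.motion[0]: expected keys dx, dy, dz, wx, wy, wz, fingers
```

Request:
play_rows(motion=[{"dx": -0.052,"dy": -0.01,"dz": -0.001,"wz": 0.56},{"dx": -0.053,"dy": -0.005,"dz": -0.001,"wz": 0.56},{"dx": -0.053,"dy": 0.001,"dz": -0.001,"wz": 0.56},{"dx": -0.053,"dy": 0.006,"dz": -0.001,"wz": 0.56},{"dx": -0.052,"dy": 0.011,"dz": -0.001,"wz": 0.56},{"dx": -0.05,"dy": 0.016,"dz": -0.001,"wz": 0.56},{"dx": -0.049,"dy": 0.021,"dz": -0.001,"wz": 0.56},{"dx": 0},{"dx": 0}])

```text
invalid input at $.motion[0]: expected keys dx, dy, dz, wx, wy, wz, fingers
```

```bash
python3 - <<'E'
from h import *
save("wrist","w1.png")
for t in("notch","ball","bridge_hinge","bore","pin_grip","lock_pin","latch_knob","dish"): spot("wrist",t)
s=env.read_state(); print(s["eef_pos"],rot().as_matrix().round(3),s["time_s"])
E
```

```text
wrist latch_knob 0.5 [ 0.41    0.379  -0.0008]
[0.29286947 0.6081486  0.23127006] [[-0.901  0.434 -0.   ]
 [ 0.434  0.901 -0.   ]
 [-0.    -0.    -1.   ]] 1.15
```

View pics/w1.png

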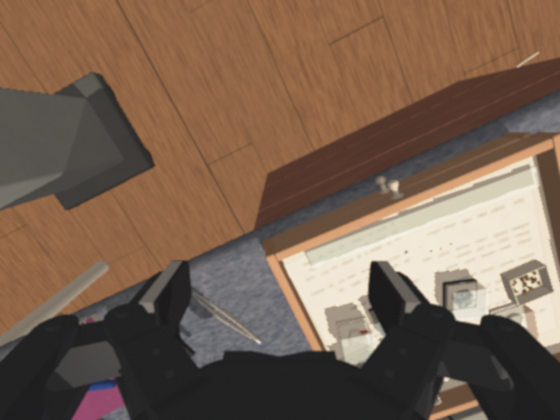

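The wrist view shows the specimen tray below right and free desk and floor to the left, so the way left is clear. The rows need all the keys, so I'll resend them with a slight lift first.

Request:
play_rows(motion=[{"dx": -0.034,"dy": -0.04,"dz": -0.03,"wx": 0,"wy": 0,"wz": 0.56,"fingers": 1},{"dx": -0.038,"dy": -0.037,"dz": -0.02,"wx": 0,"wy": 0,"wz": 0.56,"fingers": 1},{"dx": -0.041,"dy": -0.033,"dz": 0,"wx": 0,"wy": 0,"wz": 0.56,"fingers": 1},{"dx": -0.044,"dy": -0.029,"dz": 0,"wx": 0,"wy": 0,"wz": 0.56,"fingers": 1},{"dx": -0.047,"dy": -0.024,"dz": 0,"wx": 0,"wy": 0,"wz": 0.56,"fingers": 1},{"dx": -0.049,"dy": -0.02,"dz": 0,"wx": 0,"wy": 0,"wz": 0.56,"fingers": 1},{"dx": -0.051,"dy": -0.015,"dz": 0,"wx": 0,"wy": 0,"wz": 0.56,"fingers": 1}])

```text
time_s: 2.02
eef_pos: [0.3849, 0.2484, 0.2816]
orientation: [0.0, 0.538, 0.843, 0.0]
ft_force: [0.9, 0.4, -0.3]
gripper_width: 0.0856
```

Request:
play_rows(motion=[{"dx": -0.052,"dy": -0.01,"dz": 0,"wx": 0,"wy": 0,"wz": 0.56,"fingers": 1},{"dx": -0.053,"dy": -0.005,"dz": 0,"wx": 0,"wy": 0,"wz": 0.56,"fingers": 1},{"dx": -0.053,"dy": 0.001,"dz": 0,"wx": 0,"wy": 0,"wz": 0.56,"fingers": 1},{"dx": -0.053,"dy": 0.006,"dz": 0,"wx": 0,"wy": 0,"wz": 0.56,"fingers": 1},{"dx": -0.052,"dy": 0.011,"dz": 0,"wx": 0,"wy": 0,"wz": 0.56,"fingers": 1},{"dx": -0.05,"dy": 0.016,"dz": 0.015,"wx": 0,"wy": 0,"wz": 0.56,"fingers": 1},{"dx": -0.049,"dy": 0.021,"dz": 0.02,"wx": 0,"wy": 0,"wz": 0.56,"fingers": 1},{"dx": 0,"dy": 0,"dz": 0,"wx": 0,"wy": 0,"wz": 0,"fingers": 1},{"dx": 0,"dy": 0,"dz": 0,"wx": 0,"wy": 0,"wz": 0,"fingers": 1}])

```text
time_s: 3.15
eef_pos: [0.4781, -0.1092, 0.2463]
orientation: [-0.0, 0.789, 0.615, 0.0]
ft_force: [-0.6, 0.6, -0.2]
gripper_width: 0.0854
```

```bash
python3 - <<'E'
from h import *
save("wrist","w2.png")
for t in("notch","ball","bridge_hinge","bore","pin_grip","lock_pin","latch_knob","dish"): spot("wrist",t)
s=env.read_state(); print(s["eef_pos"],rot().as_matrix().round(3),s["time_s"])
E
```

```text
wrist notch 0.78 [ 0.5038 -0.0353  0.0557]
wrist ball 0.85 [ 0.4835 -0.0886  0.0872]
wrist bridge_hinge 0.68 [ 0.6969 -0.1415  0.0757]
wrist bore 0.96 [ 0.4814 -0.1073  0.1062]
wrist pin_grip 0.81 [ 0.4761 -0.1064  0.1253]
wrist lock_pin 0.96 [ 0.48   -0.1105  0.1112]
wrist latch_knob 0.83 [ 0.472  -0.1487  0.0783]
wrist dish 0.77 [ 0.6017 -0.1194  0.0147]
[ 0.47838341 -0.10891997  0.2466048 ] [[ 0.243  0.97   0.001]
 [ 0.97  -0.243 -0.   ]
 [-0.     0.001 -1.   ]] 3.6
```

View pics/w2.png

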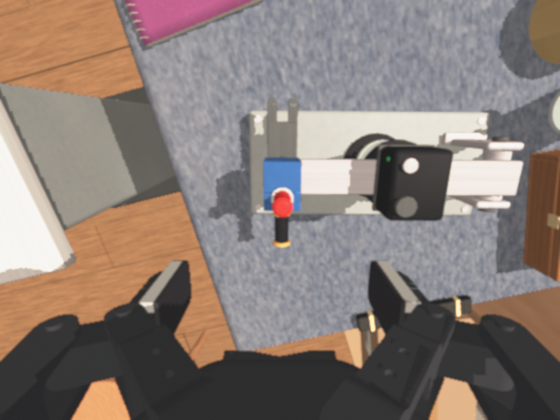

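The wrist view shows the stand aligned with the picture: red pin at about (283, 205), knob from (281, 215) to (282, 244), prongs at (272–293, 100). Next I'll refine the stand position with pixel rays.

```bash
cat >> h.py <<'E'
def ray(cam,u,v,z,P=None):
    P=P or env.camera_params(cam); V=np.linalg.inv(np.array(P["view"]))
    d=V[:3,:3]@np.array([(u-P["cx"])/P["fx"],-(v-P["cy"])/P["fy"],-1]); o=V[:3,3]
    return o+d*(z-o[2])/d[2]
def blob(f,lo,hi):
    m=((f>=lo)&(f<=hi)).all(2).astype(np.uint8); n,l,s,c=cv2.connectedComponentsWithStats(m); return [(s[i,:4].tolist(),int(s[i,4]),c[i].round(1).tolist()) for i in np.argsort(-s[1:,4])[:3]+1]
E
python3 - <<'E'
from h import *
f=env.grab_frame("wrist"); P=env.camera_params("wrist"); print({k:P[k] for k in P if k!="view"}, np.linalg.inv(P["view"])[:3,3])
h=cv2.cvtColor(f,cv2.COLOR_RGB2HSV)
print("red",r:=[blob(f,[130,0,0],[255,60,60])]); 
hl=blob(h,[100,150,60],[130,255,255]);print("blue",hl)
m=cv2.resize(f[80:280,230:330,::-1],None,fx=4,fy=3); cv2.imwrite("pics/w2c.png",cv2.resize(f[85:255,240:310,::-1],None,fx=3.4,fy=3.4,interpolation=cv2.INTER_CUBIC))
E
```

```text
{'fx': 300.5275176811024, 'fy': 300.5275176811024, 'cx': 279.11461762829333, 'cy': 210.66653060532875} [ 0.49512401 -0.04029256  0.38857144]
red [[([275, 193, 13, 9], 59, [280.1, 196.1]), ([279, 216, 6, 2], 10, [281.5, 216.6]), ([274, 204, 1, 1], 1, [274.0, 204.0])]]
blue []
```

View pics/w2c.png

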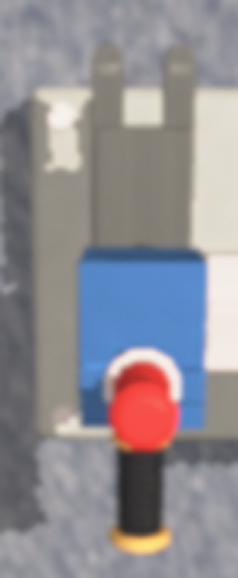

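The crop shows the handle top at (282.4, 205.6), the collar at (282.4, 194.8), the closed end of the slot at (282.1, 121.8), the prong tips at v 98 and the knob's end disc at (281.2, 243.8).

```bash
python3 - <<'E'
from h import *
ex=np.array([.9703,-.242,0]); ey=np.array([.242,.9703,0])
def q(n,u,v,z,x,y):
    p=ray("wrist",u,v,z); print(n,p.round(4),"ball est",(p-ex*x-ey*y).round(4)[:2])
q("handle",282.4,205.6,.1445,0,-.019)
q("collar",282.4,194.8,.1105,0,-.019)
q("slot",282.1,121.8,.058,0,.052)
q("tips",282.1,98.2,.058,0,.076)
q("enddisc",281.2,243.8,.077,0,-.077)
q("hous",281.9,157.9,.1075,0,.016)
q("base front L",250.3,111.5,.012,-.04,.065)
q("base back L",489,112,.012,.25,.065)
q("base front R",250.3,213,.012,-.04,-.065)
E
```

```text
handle [ 0.4818 -0.1057  0.1445] ball est [ 0.4864 -0.0873]
collar [ 0.4825 -0.1045  0.1105] ball est [ 0.4871 -0.0861]
slot [ 0.4987 -0.0399  0.058 ] ball est [ 0.4861 -0.0903]
tips [ 0.5043 -0.0172  0.058 ] ball est [ 0.4859 -0.0909]
enddisc [ 0.4662 -0.1664  0.077 ] ball est [ 0.4848 -0.0917]
hous [ 0.4903 -0.071   0.1075] ball est [ 0.4864 -0.0866]
base front L [ 0.4653 -0.0192  0.012 ] ball est [ 0.4884 -0.092 ]
base back L [ 0.7411 -0.0889  0.012 ] ball est [ 0.4828 -0.0914]
base front R [ 0.4314 -0.1408  0.012 ] ball est [ 0.4859 -0.0874]
```

Ball is at about (0.486, -0.0895) with yaw -14.1°, so the bore is about (0.482, -0.107). I'll descend and grip the pin.

Request:
play_rows(motion=[{"dx": 0.003,"dy": 0.003,"dz": 0.04,"wx": 0,"wy": 0,"wz": 0,"fingers": 0.6},{"dx": 0,"dy": 0,"dz": 0.045,"wx": 0,"wy": 0,"wz": 0,"fingers": 0.6},{"dx": 0,"dy": 0,"dz": 0.03,"wx": 0,"wy": 0,"wz": 0,"fingers": 0.5},{"dx": 0,"dy": 0,"dz": 0.017,"wx": 0,"wy": 0,"wz": 0,"fingers": 0.5},{"dx": 0,"dy": 0,"dz": 0,"wx": 0,"wy": 0,"wz": 0,"fingers": 0.4},{"dx": 0,"dy": 0,"dz": 0,"wx": 0,"wy": 0,"wz": 0,"fingers": 0.4}], grip_force=40)

```text
time_s: 4.4
eef_pos: [0.4832, -0.1076, 0.1157]
orientation: [0.001, 0.789, 0.615, 0.001]
ft_force: [0.2, 0.1, -0.1]
gripper_width: 0.034
```

```bash
python3 - <<'E'
from h import *
save("wrist","w3.png"); spot("wrist","bore");spot("wrist","notch");spot("wrist","ball");spot("wrist","pin_grip")
E
```

```text
wrist notch 0.65 [ 0.5019 -0.0334  0.0574]
wrist ball 0.85 [ 0.4859 -0.0889  0.086 ]
wrist pin_grip 0.75 [ 0.4755 -0.104   0.1271]
```

View pics/w3.png

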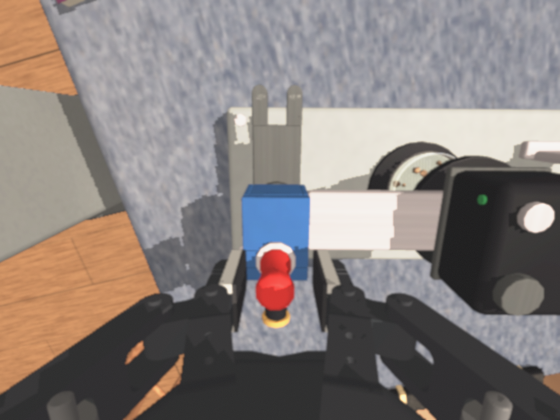

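The pin sits between the fingers at (276, 290), about 2 mm left of the finger centre at u 281. I'll shift by that and close.

Request:
play_rows(motion=[{"dx": 0.001,"dy": -0.0017,"dz": 0,"wx": 0,"wy": 0,"wz": 0,"fingers": 0.3},{"dx": 0,"dy": 0,"dz": 0,"wx": 0,"wy": 0,"wz": 0,"fingers": 0},{"dx": 0,"dy": 0,"dz": 0,"wx": 0,"wy": 0,"wz": 0,"fingers": 0},{"dx": 0,"dy": 0,"dz": 0,"wx": 0,"wy": 0,"wz": 0,"fingers": 0},{"dx": 0,"dy": 0,"dz": 0,"wx": 0,"wy": 0,"wz": 0,"fingers": 0}])

```text
time_s: 5.28
eef_pos: [0.4805, -0.1058, 0.1146]
orientation: [-0.0, 0.789, 0.615, -0.0]
ft_force: [-2.5, 0.9, 5.1]
gripper_width: 0.0146
```

Request:
play_rows(motion=[{"dx": 0,"dy": 0,"dz": -0.006,"wx": 0,"wy": 0,"wz": 0,"fingers": 0},{"dx": 0,"dy": 0,"dz": -0.01,"wx": 0,"wy": 0,"wz": 0,"fingers": 0},{"dx": 0,"dy": 0,"dz": -0.012,"wx": 0,"wy": 0,"wz": 0,"fingers": 0},{"dx": 0,"dy": 0,"dz": -0.012,"wx": 0,"wy": 0,"wz": 0,"fingers": 0},{"dx": 0,"dy": 0,"dz": -0.012,"wx": 0,"wy": 0,"wz": 0,"fingers": 0},{"dx": 0,"dy": 0,"dz": -0.006,"wx": 0,"wy": 0,"wz": 0,"fingers": 0},{"dx": 0,"dy": 0,"dz": 0,"wx": 0,"wy": 0,"wz": 0,"fingers": 0},{"dx": 0,"dy": 0,"dz": 0,"wx": 0,"wy": 0,"wz": 0,"fingers": 0}])

```text
time_s: 6.28
eef_pos: [0.4802, -0.1058, 0.1719]
orientation: [-0.0, 0.789, 0.615, -0.0]
ft_force: [0.5, -0.1, -0.6]
gripper_width: 0.0148
```

```bash
python3 - <<'E'
from h import *
f=save("wrist","w4.png"); 
for t in ("notch","bore","pin_tip","lock_pin","ball"): spot("wrist",t)
s=env.read_state(); print(s["eef_pos"],s["ft_force"],s["gripper_width"],rot().as_matrix().round(4)[:,1])
E
```

```text
wrist notch 0.71 [ 0.4993 -0.0362  0.0537]
wrist bore 0.7 [ 0.4813 -0.1102  0.1038]
wrist pin_tip 0.63 [ 0.4735 -0.1094  0.124 ]
wrist lock_pin 0.65 [ 0.4808 -0.1084  0.1629]
wrist ball 0.72 [ 0.4851 -0.0874  0.0888]
[ 0.48030546 -0.10586308  0.17191489] [ 1.06813785  0.45977542 -0.08778905] 0.014459864849300627 [ 9.698e-01 -2.439e-01 -7.000e-04]
```

View pics/w4.png

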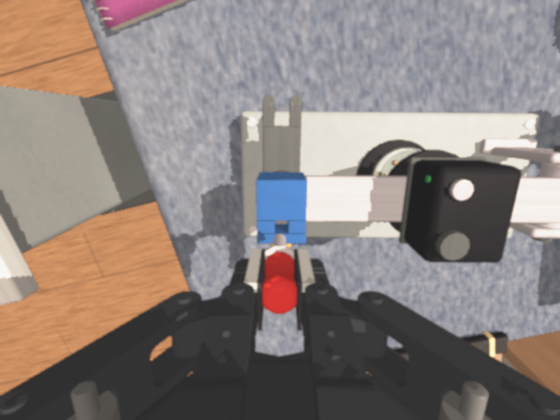

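The pin is out and hangs upright in the fingers at (280, 280). The prongs are at u 268 and 296, so their centre of 282 is nearly in line. The bore-to-notch offset is exactly +77 mm along tool x, so I'll go there and down to just above the bracket.

Request:
play_rows(motion=[{"dx": 0.038,"dy": 0,"dz": 0,"wx": 0,"wy": 0,"wz": 0,"fingers": 0},{"dx": 0.039,"dy": 0,"dz": 0,"wx": 0,"wy": 0,"wz": 0,"fingers": 0},{"dx": 0,"dy": 0,"dz": 0.03,"wx": 0,"wy": 0,"wz": 0,"fingers": 0},{"dx": 0,"dy": 0,"dz": 0.031,"wx": 0,"wy": 0,"wz": 0,"fingers": 0},{"dx": 0,"dy": 0,"dz": 0,"wx": 0,"wy": 0,"wz": 0,"fingers": 0},{"dx": 0,"dy": 0,"dz": 0,"wx": 0,"wy": 0,"wz": 0,"fingers": 0}])

```text
time_s: 7.32
eef_pos: [0.4999, -0.0314, 0.1121]
orientation: [0.0, 0.789, 0.615, 0.0]
ft_force: [0.3, -0.1, -0.4]
gripper_width: 0.0145
```

```bash
python3 - <<'E'
from h import *
f=save("wrist","w5.png"); a=f[150:390,170:390]
g=env.grab_frame("side"); 
P=env.camera_params("side"); V=np.array(P["view"]); c=V@[.499,-.031,.08,1]; u,v=int(P["cx"]-P["fx"]*c[0]/c[2]),int(P["cy"]+P["fy"]*c[1]/c[2]); print(u,v)
b=g[max(v-40,0):v+40,max(u-40,0):u+40]
cv2.imwrite("pics/w5c.png",np.hstack([cv2.resize(a,(440,480)),cv2.resize(b,(340,480),interpolation=cv2.INTER_CUBIC)])[:,:,::-1])
for t in ("notch","pin_tip"): spot("wrist",t)
s=env.read_state(); print(s["eef_pos"],s["ft_force"])
E
```

```text
303 197
wrist notch 0.92 [ 0.5029 -0.0381  0.0577]
wrist pin_tip 0.6 [ 0.4917 -0.0324  0.0659]
[ 0.50047911 -0.0315203   0.11279637] [ 0.32060379 -0.99489459 -0.51391364]
```

View pics/w5c.png

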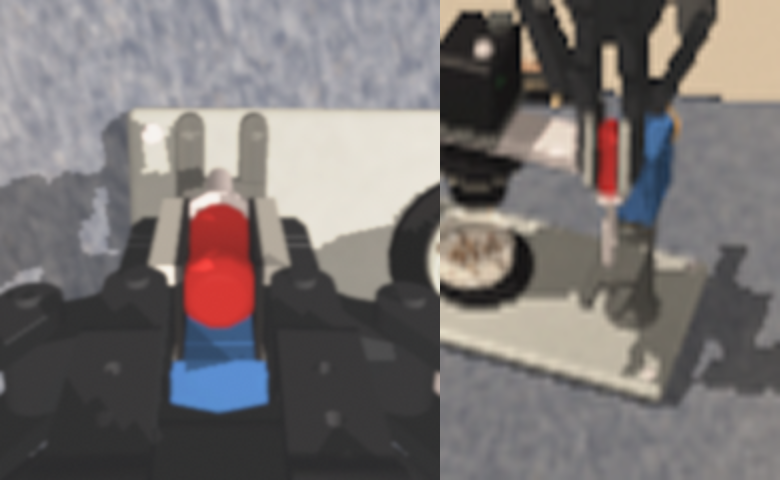

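The shank tip at crop (220, 175) lines up with the slot centre at crop (222, 150), about 1 mm off. The side view shows the pin upright just above the bracket. I'll correct 1 mm and lower.

Request:
play_rows(motion=[{"dx": 0,"dy": 0.001,"dz": 0.008,"wx": 0,"wy": 0,"wz": 0,"fingers": 0},{"dx": 0,"dy": 0,"dz": 0.01,"wx": 0,"wy": 0,"wz": 0,"fingers": 0},{"dx": 0,"dy": 0,"dz": 0.01,"wx": 0,"wy": 0,"wz": 0,"fingers": 0},{"dx": 0,"dy": 0,"dz": 0.008,"wx": 0,"wy": 0,"wz": 0,"fingers": 0},{"dx": 0,"dy": 0,"dz": 0.006,"wx": 0,"wy": 0,"wz": 0,"fingers": 0},{"dx": 0,"dy": 0,"dz": 0.003,"wx": 0,"wy": 0,"wz": 0,"fingers": 0},{"dx": 0,"dy": 0,"dz": 0,"wx": 0,"wy": 0,"wz": 0,"fingers": 0}])

```text
time_s: 8.4
eef_pos: [0.5002, -0.0315, 0.0661]
orientation: [-0.0, 0.789, 0.615, -0.0]
ft_force: [-0.0, -0.9, -0.2]
gripper_width: 0.0146
```

Request:
play_rows(motion=[{"dx": 0,"dy": 0,"dz": 0.001,"wx": 0,"wy": 0,"wz": 0,"fingers": 0},{"dx": 0,"dy": 0,"dz": 0.0005,"wx": 0,"wy": 0,"wz": 0,"fingers": 0},{"dx": 0,"dy": 0,"dz": 0,"wx": 0,"wy": 0,"wz": 0,"fingers": 0}])

```text
time_s: 8.78
eef_pos: [0.5006, -0.0315, 0.0651]
orientation: [0.0, 0.789, 0.615, 0.0]
ft_force: [-0.1, -0.1, 1.2]
gripper_width: 0.0148
```

```bash
python3 - <<'E'
from h import *
f=save("wrist","w6.png"); a=f[150:390,170:390]
g=env.grab_frame("side"); u,v=303,210
b=g[v-40:v+40,u-40:u+40]
cv2.imwrite("pics/w6c.png",np.hstack([cv2.resize(a,(440,480)),cv2.resize(b,(340,480),interpolation=cv2.INTER_CUBIC)])[:,:,::-1])
for t in ("notch","lock_pin"): spot("wrist",t)
E
```

```text
wrist lock_pin 0.85 [ 0.5024 -0.0371  0.0581]
```

View pics/w6c.png

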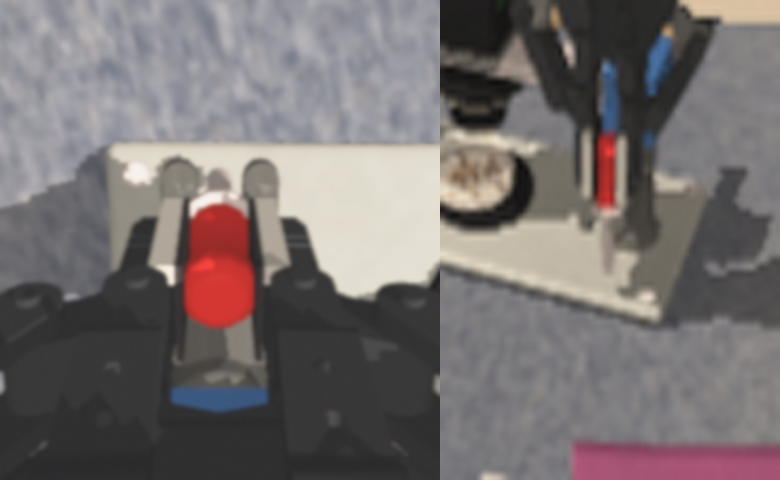

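The shank is between the prongs (crop 218, 180), the height is as computed (TCP z 0.0651) and there is light contact. I'll release and retreat upward.

Request:
play_rows(motion=[{"dx": 0,"dy": 0,"dz": 0,"wx": 0,"wy": 0,"wz": 0,"fingers": 0.3},{"dx": 0,"dy": 0,"dz": 0,"wx": 0,"wy": 0,"wz": 0,"fingers": 0.4},{"dx": 0,"dy": 0,"dz": 0,"wx": 0,"wy": 0,"wz": 0,"fingers": 0.4},{"dx": 0,"dy": 0,"dz": 0,"wx": 0,"wy": 0,"wz": 0,"fingers": 0.4},{"dx": 0,"dy": 0,"dz": -0.02,"wx": 0,"wy": 0,"wz": 0,"fingers": 0.4},{"dx": 0,"dy": 0,"dz": -0.05,"wx": 0,"wy": 0,"wz": 0,"fingers": 0.4},{"dx": 0,"dy": 0,"dz": -0.03,"wx": 0,"wy": 0,"wz": 0,"fingers": 0.4},{"dx": -0.05,"dy": 0,"dz": 0,"wx": 0,"wy": 0,"wz": 0,"fingers": 0.5},{"dx": -0.05,"dy": 0,"dz": 0,"wx": 0,"wy": 0,"wz": 0,"fingers": 0.5},{"dx": -0.018,"dy": 0,"dz": 0,"wx": 0,"wy": 0,"wz": 0,"fingers": 0.5}])

```text
time_s: 10.22
eef_pos: [0.4709, -0.1478, 0.165]
orientation: [0.0, 0.789, 0.614, -0.0]
ft_force: [0.6, 0.9, 0.4]
gripper_width: 0.0427
```

Request:
play_rows(motion=[{"dx": 0,"dy": 0,"dz": 0,"wx": 0,"wy": 0,"wz": 0,"fingers": 0.5},{"dx": 0,"dy": 0,"dz": 0,"wx": 0,"wy": 0,"wz": 0,"fingers": 0.5}])

```text
time_s: 10.48
eef_pos: [0.4716, -0.1451, 0.1646]
orientation: [-0.0, 0.789, 0.615, 0.0]
ft_force: [0.2, 0.3, -1.0]
gripper_width: 0.0427
```

```bash
python3 - <<'E'
from h import *
f=save("wrist","w7.png")
for t in ("lock_pin","latch_knob","ball"): spot("wrist",t)
E
```

```text
wrist lock_pin 0.76 [ 0.5022 -0.0366  0.0545]
wrist latch_knob 0.93 [ 0.4703 -0.1457  0.0772]
wrist ball 0.7 [ 0.4838 -0.0882  0.0882]
```

View pics/w7.png

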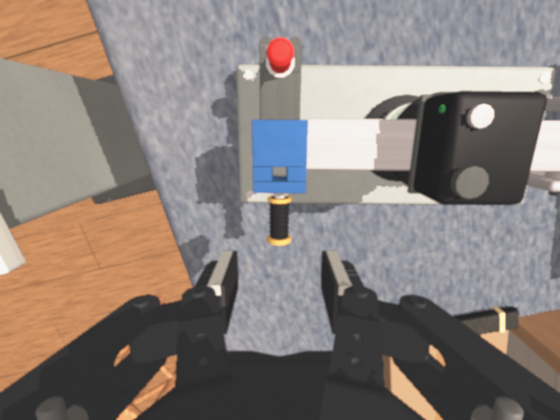

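The pin stands upright in the notch at (280, 55), and the knob at (279, 220) is centred in the fingers. The net's knob estimate agrees with the geometry within 1 mm. I'll descend and grip.

Request:
play_rows(motion=[{"dx": -0.001,"dy": -0.001,"dz": 0.03,"wx": 0,"wy": 0,"wz": 0,"fingers": 0.5},{"dx": 0,"dy": 0,"dz": 0.035,"wx": 0,"wy": 0,"wz": 0,"fingers": 0.5},{"dx": 0,"dy": 0,"dz": 0.03,"wx": 0,"wy": 0,"wz": 0,"fingers": 0.5},{"dx": 0,"dy": 0,"dz": 0.011,"wx": 0,"wy": 0,"wz": 0,"fingers": 0.5},{"dx": 0,"dy": 0,"dz": 0,"wx": 0,"wy": 0,"wz": 0,"fingers": 0.3},{"dx": 0,"dy": 0,"dz": 0,"wx": 0,"wy": 0,"wz": 0,"fingers": 0},{"dx": 0,"dy": 0,"dz": 0,"wx": 0,"wy": 0,"wz": 0,"fingers": 0},{"dx": 0,"dy": 0,"dz": 0,"wx": 0,"wy": 0,"wz": 0,"fingers": 0},{"dx": 0,"dy": 0,"dz": 0,"wx": 0,"wy": 0,"wz": 0,"fingers": 0}], grip_force=60)

```text
time_s: 11.8
eef_pos: [0.471, -0.1468, 0.0597]
orientation: [0.001, 0.789, 0.615, 0.001]
ft_force: [-0.2, 2.1, 4.8]
gripper_width: 0.0129
```

Request:
play_rows(motion=[{"dx": -0.004,"dy": 0,"dz": 0,"wx": 0,"wy": 0,"wz": 0,"fingers": 0},{"dx": -0.004,"dy": 0,"dz": 0,"wx": 0,"wy": 0,"wz": 0,"fingers": 0},{"dx": -0.003,"dy": 0,"dz": 0,"wx": 0,"wy": 0,"wz": 0,"fingers": 0},{"dx": 0,"dy": 0,"dz": 0,"wx": 0,"wy": 0,"wz": 0,"fingers": 0}])

```text
time_s: 12.3
eef_pos: [0.4685, -0.1563, 0.0596]
orientation: [-0.0, 0.789, 0.614, 0.001]
ft_force: [0.2, 8.3, 6.3]
gripper_width: 0.0132
```

The spring reads about 8.5 N at 9.8 mm of travel, which matches the bolt being free. I'll start the lift along the arc.

Request:
play_rows(motion=[{"dx": 0,"dy": 0,"dz": -0.004,"wx": 0,"wy": 0,"wz": 0,"fingers": 0},{"dx": 0,"dy": 0.0002,"dz": -0.0046,"wx": 0,"wy": 0,"wz": 0,"fingers": 0},{"dx": 0,"dy": 0.0005,"dz": -0.0086,"wx": 0,"wy": 0,"wz": 0,"fingers": 0},{"dx": 0,"dy": 0,"dz": 0,"wx": 0,"wy": 0,"wz": 0,"fingers": 0}])

```text
time_s: 12.8
eef_pos: [0.4691, -0.1561, 0.0759]
orientation: [-0.0, 0.789, 0.614, 0.002]
ft_force: [2.6, 6.8, -1.7]
gripper_width: 0.0129
```

Request:
play_rows(motion=[{"dx": 0,"dy": 0.0008,"dz": -0.0086,"wx": 0,"wy": 0,"wz": 0,"fingers": 0},{"dx": 0,"dy": 0.0012,"dz": -0.0086,"wx": 0,"wy": 0,"wz": 0,"fingers": 0},{"dx": 0,"dy": 0.0015,"dz": -0.0085,"wx": 0,"wy": 0,"wz": 0,"fingers": 0},{"dx": 0,"dy": 0.0019,"dz": -0.0084,"wx": 0,"wy": 0,"wz": 0,"fingers": 0},{"dx": 0,"dy": 0.0022,"dz": -0.0084,"wx": 0,"wy": 0,"wz": 0,"fingers": 0},{"dx": 0,"dy": 0.0025,"dz": -0.0083,"wx": 0,"wy": 0,"wz": 0,"fingers": 0},{"dx": 0,"dy": 0,"dz": 0,"wx": 0,"wy": 0,"wz": 0,"fingers": 0}])

```text
time_s: 13.68
eef_pos: [0.4779, -0.158, 0.1262]
orientation: [-0.002, 0.789, 0.615, 0.001]
ft_force: [0.5, 8.5, -1.0]
gripper_width: 0.0128
```

Request:
play_rows(motion=[{"dx": 0,"dy": 0.0028,"dz": -0.0082,"wx": 0,"wy": 0,"wz": 0,"fingers": 0},{"dx": 0,"dy": 0.0032,"dz": -0.008,"wx": 0,"wy": 0,"wz": 0,"fingers": 0},{"dx": 0,"dy": 0.0035,"dz": -0.0079,"wx": 0,"wy": 0,"wz": 0,"fingers": 0},{"dx": 0,"dy": 0.0038,"dz": -0.0078,"wx": 0,"wy": 0,"wz": 0,"fingers": 0},{"dx": 0,"dy": 0.0008,"dz": -0.0015,"wx": 0,"wy": 0,"wz": 0,"fingers": 0},{"dx": 0,"dy": 0,"dz": 0,"wx": 0,"wy": 0,"wz": 0,"fingers": 0},{"dx": 0,"dy": 0,"dz": 0,"wx": 0,"wy": 0,"wz": 0,"fingers": 0}])

```text
time_s: 14.55
eef_pos: [0.4897, -0.1608, 0.1583]
orientation: [-0.004, 0.789, 0.615, -0.0]
ft_force: [-1.5, 8.6, -1.7]
gripper_width: 0.0127
```

```bash
python3 - <<'E'
from h import *
f=save("wrist","w8.png"); g=env.grab_frame("side"); s=env.grab_frame("scene")
b=cv2.resize(g[130:270,230:370],(400,400),interpolation=cv2.INTER_CUBIC); c=cv2.resize(s[150:250,290:390],(400,400),interpolation=cv2.INTER_CUBIC)
cv2.imwrite("pics/w8c.png",np.hstack([cv2.resize(f,(400,400)),b])[:,:,::-1])
spot("side","lock_pin");spot("side","socket");spot("wrist","lock_pin");spot("wrist","latch_knob");spot("wrist","socket");spot("wrist","dish");spot("side","dish")
st=env.read_state(); print(st["time_s"],st["eef_pos"],st["ft_force"],st["gripper_width"])
E
```

```text
side lock_pin 0.59 [ 0.4986 -0.0319  0.0557]
side socket 0.56 [ 0.5088 -0.0971  0.1834]
wrist lock_pin 0.96 [ 0.5024 -0.0338  0.057 ]
wrist latch_knob 0.95 [ 0.4879 -0.1637  0.1729]
wrist socket 0.85 [ 0.5116 -0.0975  0.1772]
side dish 0.58 [ 0.605  -0.1155  0.0182]
15.05 [ 0.48972727 -0.16077923  0.1582688 ] [-2.31981721  7.99082983 -1.7940901 ] 0.012695378980971861
```

View pics/w8c.png

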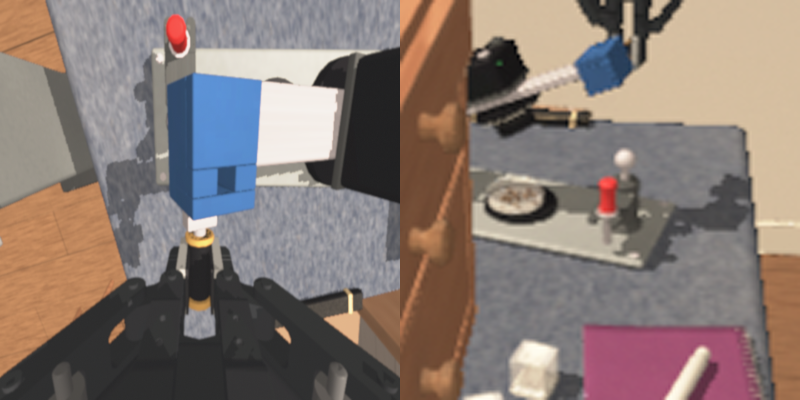

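The bridge is up off the ball with the knob held firmly, the pin is upright in the bracket, and the dish is on the stage. A small top-up of 3 mm, then hand in.

Request:
play_rows(motion=[{"dx": 0,"dy": 0.0015,"dz": -0.003,"wx": 0,"wy": 0,"wz": 0,"fingers": 0},{"dx": 0,"dy": 0,"dz": 0,"wx": 0,"wy": 0,"wz": 0,"fingers": 0},{"dx": 0,"dy": 0,"dz": 0,"wx": 0,"wy": 0,"wz": 0,"fingers": 0},{"dx": 0,"dy": 0,"dz": 0,"wx": 0,"wy": 0,"wz": 0,"fingers": 0}])

```text
time_s: 15.55
eef_pos: [0.491, -0.161, 0.161]
orientation: [-0.004, 0.789, 0.615, -0.0]
ft_force: [-1.6, 8.3, -2.7]
gripper_width: 0.0132
```

```bash
python3 - <<'E'
from h import *
st=env.read_state(); print(st["time_s"],st["eef_pos"],st["ft_force"],st["gripper_width"]); print(env.sign_off())
E
```

```text
15.55 [ 0.49097548 -0.16104785  0.16101187] [-1.55462368  8.30593569 -2.74947278] 0.013187497232789069
the job is handed in; nothing more can be done
None
```

The camera bridge is open and the arm is still holding it up; I handed the job in at 15.6 s, well inside the 48 s limit.

- **Pin:** I drew the lock pin straight out and parked it in the bracket notch, where I let go of it. The last pictures show it standing upright, with its collar at about 56–57 mm against the bracket top at 58 mm.
- **Latch and bridge:** I pulled the latch knob about 10 mm sideways, with the spring reading about 8 N, which fits its stated strength. I then swung the bridge up along its arc, and the knob is now about 101 mm higher than when closed.
- **Hold:** The knob is held with a 60 N grip and the latch still pulled. The measured force was steady at about 9 N, mostly the spring.
- **Surroundings:** The last side view showed the dish still on the stage and nothing knocked over.

Most checks agreed, with two small exceptions. The wrist and side cameras put the raised socket at about 177 and 183 mm high, where my geometry gives about 186 mm. In the last round the wrist camera did not detect the dish, but the side camera did, at its place on the stage.

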